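Dock the power pack and hold the document camera raised

ROBOT

A 6-joint arm with a two-finger parallel gripper is mounted at the origin on the work surface. World frame = base frame: x ahead of the robot, y to its left, z up, the work surface at z = 0. Lengths are in m, angles in degrees, forces in N, time in s.
With the tool pointing down it reaches from about 0.35 to 0.925 m from the base axis. Payload 6.4 kg.
Tool frame: the origin (TCP) lies on the centre line of the jaws, within the pads' length; the fingertips stand r.tcp_to_tips ahead of it and the grasp point (between the pads) lies 6 mm ahead of it (r.tcp_to_tips is the distance from the TCP to the fingertips, in m); z points along the fingers, y is the line along which they close (so a half turn about z gives the same grasp; the last joint's range is limited). The gripper opens to 94 mm and grips with 3 to 60 N. Pads are 16 mm wide; open, the fingers measure 119 mm over their backs; the gripper's body (75 mm by 177 mm) begins 78 mm behind the grasp point.
Start: joints at [-87.267, 14.043, 89.255, -0, 76.702, -9.975], TCP at [0.143, -0.634, 0.23] pointing down, gripper open.
Joint ranges: [-179.41, 179.41], [-58.25, 129.5], [7.25, 145.43], [-54.29, 234.29], [11.92, 165.04], [-157.13, 157.13]. Speed limits (degrees/s): [147.25, 147.25, 180, 180, 180, 180].

INTERFACE

Orientations are given as a 3x3 rotation matrix whose columns are the frame's x, y, z axes.
In Python, from station import r, planner, vision gives the robot as it stands. Calls block until the motion is done:
- r.move_ptp(position, orientation): joint-space move of the TCP to a pose.
- r.servo_line(position, attitude=None, rate=0.15): straight line of the TCP; attitude=None keeps the orientation; rate is the mean speed in m/s.
- r.set_joints(angles): joint-space move.
- r.move_gripper(opening, grip_force=None): opening from 0.0 (shut) to 1.0 (fully open); grip_force is the grip in N (None keeps the last); returns when the fingers have stopped.
- r.wait(seconds).
- planner.inverse_kinematics(position, orientation): joint angles nearest the present ones, or None.
- vision.capture(name): name is "scene" or "top" or "wrist"; returns a dict with "image" (384x512x3 uint8, red, green, blue), "K" (3x3 intrinsics, pixels), "dist_coeffs" ([k1, k2, p1, p2, k3] as OpenCV has them; the pictures are not rectified), "R" (3x3) and "t" (3): a world point X has camera coordinates R X + t; the wrist camera has in their place "hand_eye" (4x4, takes a point from camera to tool coordinates, whose origin is the TCP and whose axes are the flange's). Camera axes: x right, y down, z forward; pixel columns grow to the right and rows downward; lengths in m; the calibration is good to about 2 mm. A picture is of the moment at which its call begins: read the wrist's pose just before it. There is no depth.
A pose or a line that the arm cannot do raises r.IKError and nothing moves.
- r.finish_job(): hands the job in; it is judged then, once.
Readings, each from a call of its own:
- r.get_time(): time.
- r.get_qpos(): joint angles.
- r.get_dq(): joint speeds.
- r.get_joint_efforts(): joint torques, N m.
- r.get_tcp_pos(): TCP position.
- r.get_orientation(): TCP orientation.
- r.get_contact_force(): force on the tool from outside, world axes, zero at the start.
- r.get_wrist_torque(): the same for the moment, N m.
- r.get_opening(): opening from 0.0 (shut) to 1.0 (fully open).
- r.get_finger_force(): force on a finger pad.
Only numpy, scipy, OpenCV 4.12 (cv2) and the standard library are available. Lean on these libraries where they do the work, as an engineer would, in place of code of your own. Each camera call takes 0.05 s, during which the arm holds its last target. There are 200 camera calls.

TASK

Get the document camera on the desk ready: first, with its column still down, slide the loose power pack, brass contacts first, up against the docking end of the camera's foot so that the gap is closed, the two end faces flush and the sides in line. Then squeeze the release button on the camera's head, pull the column straight up past its first stop to its second stop (both sections fully out), and finish while still holding the head up there, since springs draw it back down if it is let go. Leave the mug, mouse and note block where they are.

Things in the scene. Friction and masses are not known exactly. Their poses are not given: they have to be found in the camera images.
- stand: Document camera fixed to the desk, turned differently each time. Foot: grey block 130 (own x) x 58 (own y) x 30 mm high, from x = -85 to +45; an aluminium outer tube, 34 mm across, rises to 100 mm above the desk. Origin: on the desk, below the tube's axis. x runs along the foot, to the side over which the lens arm reaches (a sheet of paper lies there); z up.
- dock_face (a point): Centre of the foot's docking end (the flat end face at own x = -85 mm, 15 mm above the desk), axes as the stand's: the pack comes to it from its -x side.
- pack: Loose power pack: grey block 60 (own x) x 58 (own y) x 30 mm high, 0.2 to 0.42 kg, as wide and high as the foot, two brass contacts on its +x end, which already looks to the foot. Origin: centre of its underside; z up. It lies flat off the foot's docking end, about 2 to 7 cm away, up to 25 mm to one side and turned up to 0.35 rad from square.
- pack_face (a point): Centre of the pack's contact end (own x = +30 mm, 15 mm above its underside), axes as the pack's. Flush means this point meets dock_face with the axes of both parallel.
- head: Black head on the column, 34 (own x) x 36 (own y) x 40 mm; axes as the stand's. Origin: on the column's axis, 22 mm over its underside, 126 mm above the desk when stowed. Lens arm on +x: 18 mm wide, z -1 to +13 mm, to x = 98; lens 32 mm across at x = 85, down to z = -14. Both y sides are free to grip: 44 mm over head and button, 38 with it pressed. It slides only up and down.
- button_pad (a point): Middle of the outer face of the release button, a grey pad 22 wide x 28 mm high that stands 8 mm proud of the head's -y side. It is pushed in towards +y, so fingers closing on the head along y squeeze it in.
- release_button (a joint): Travel of the release button (m): 0 out, 0.006 fully in; spring of 4 N at rest to 7 N fully in. With the column stowed, a lock keeps it from rising unless the button is in by more than about 3 mm; above the first 12 mm the lock is not felt.
- upper_section (a joint): How far the thin upper section stands out of the lower one (m): 0 stowed, 0.05 at its stop. It comes out first when the head is pulled up (pull of about 6 to 7 N): its end is the first stop. A spring draws it back in when let go.
- lower_section (a joint): How far the lower section stands out of the outer tube (m): 0 stowed, 0.05 at its stop. It follows once the upper one is out (pull of about 9 to 11 N). Its hard end, both sections out, is the second stop: the head is then 100 mm above its stowed height. A spring draws it back in when let go.
- mug: White mug, 80 mm across, 95 mm high, standing on the desk; a bystander. Origin: centre of its underside.
- mouse: Black computer mouse, 100 x 60 x 34 mm; a bystander. Origin: centre of its underside.
- notes: Block of note paper, 76 x 76 x 30 mm; a bystander. Origin: centre of its underside.
Mind the look-alikes: they are no part of the job. Several things have the shape of the pack; the one meant has the colours described above.

How it is judged:
By the outcome, as a careful person would: the job done as asked, in the order asked, and still so for the second after the job is handed in, while the arm keeps its last pose, push and grip.
It also fails if it takes over 48 s, if anything falls off the work surface, if the arm or the gripper's body presses on something with over 40 N, if the wrist force passes 120 N, or if a joint passes its speed limit or range.

## Working session

There is one attempt and no reset: what is moved stays moved. The work goes in short steps, each a Python script; the robot and the scene stay as the last script left them, time stands still between calls to the robot, and variables do not carry over. Pictures are saved under pics/ and viewed, at most 10 in all, crops included, and the job is handed in when it is done.

```bash
ls; mkdir -p pics
python3 - <<'E'
from station import r,planner,vision
import cv2,numpy as np,pickle
d={}
for n in("scene","top"):
    c=vision.capture(n);d[n]=c;cv2.imwrite(f"pics/{n}0.png",cv2.cvtColor(c["image"],cv2.COLOR_RGB2BGR))
    print(n,c["K"],c["dist_coeffs"],c["R"],c["t"])
pickle.dump(d,open("v0.pkl","wb"));print(r.tcp_to_tips,r.get_time(),r.get_orientation())
E
```

```text
pics
scene [[385.2310561    0.         256.26660777]
 [  0.         385.2310561  191.6997045 ]
 [  0.           0.           1.        ]] [-0.01962368  0.          0.          0.          0.        ] [[ 0.88415799  0.46706636 -0.01066114]
 [ 0.29785504 -0.58112747 -0.75734618]
 [-0.35992641  0.66643821 -0.65292656]] [-0.44194726 -0.11165878  1.20620724]
top [[352.21394777   0.         256.63874395]
 [  0.         352.21394777 195.83717904]
 [  0.           0.           1.        ]] [-0.06899836  0.          0.          0.          0.        ] [[ 0.02077967 -0.99970301  0.01273145]
 [-0.98988943 -0.02235948 -0.14006771]
 [ 0.14031078 -0.00969217 -0.99006007]] [-0.06429986  0.53173884  1.0106723 ]
0.025 0.1 [[ 9.75497730e-01  2.20009474e-01 -9.79694351e-05]
 [ 2.20009311e-01 -9.75496235e-01  1.73151023e-03]
 [ 2.85379840e-04 -1.71063849e-03 -9.99998496e-01]]
```

View pics/top0.png

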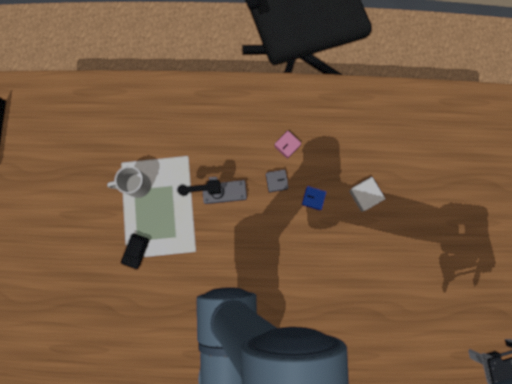

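View pics/scene0.png

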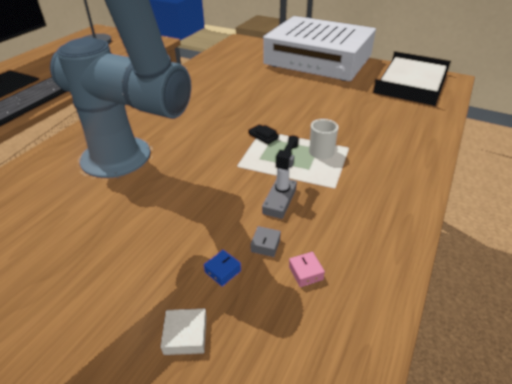

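The top view shows the foot at about (225,191) and a grey block at (277,180). The same shape also appears in pink at (288,144) and blue at (314,198), and the note block is at (368,193). Only the grey one at (277,180) matches the pack, so I'll confirm it close up with the wrist camera.

```bash
cat > h.py <<'E'
from station import r,planner,vision
import cv2,numpy as np,pickle
def wcap(name):
    """wrist picture with R,t filled in"""
    p=np.array(r.get_tcp_pos());O=np.array(r.get_orientation())
    c=vision.capture("wrist");T=np.eye(4);T[:3,:3]=O;T[:3,3]=p
    X=T@np.array(c["hand_eye"]);c["R"]=X[:3,:3].T;c["t"]=-X[:3,:3].T@X[:3,3]
    pickle.dump(c,open(name+".pkl","wb"));cv2.imwrite(f"pics/{name}.png",cv2.cvtColor(c["image"],cv2.COLOR_RGB2BGR))
    return c
def cast(c,uv,z):
    """pixels -> world points on plane z"""
    q=cv2.undistortPoints(np.float64(uv).reshape(-1,1,2),np.array(c["K"]),np.array(c["dist_coeffs"])).reshape(-1,2)
    d=np.c_[q,np.ones(len(q))]@np.array(c["R"]);o=-np.array(c["R"]).T@np.array(c["t"])
    return o+d*((z-o[2])/d[:,2:])
def down(a):
    """tool down, tool y axis at angle a (rad) in the plane"""
    y=np.array([np.cos(a),np.sin(a),0]);z=np.array([0,0,-1.]);return np.c_[np.cross(y,z),y,z]
E
python3 - <<'E'
from h import *
d=pickle.load(open("v0.pkl","rb"))
c=d["top"]
print(cast(c,[[225,191],[277,180],[288,144],[314,198]],.03)); print(cast(c,[[215,187]],.145),cast(c,[[368,193]],.03),cast(c,[[130,181]],.05))
w=vision.capture("wrist");print(w["hand_eye"],w["K"],w["dist_coeffs"])
E
```

```text
[[ 0.54664215  0.04247957  0.03      ]
 [ 0.58383372 -0.1133509   0.03      ]
 [ 0.69715223 -0.1458538   0.03      ]
 [ 0.53144544 -0.22551905  0.03      ]]
[[0.53919675 0.06026611 0.145     ]] [[ 0.55045385 -0.39073802  0.03      ]] [[0.56732654 0.32476869 0.05      ]]
[[ 7.98987795e-04 -9.72955225e-01 -2.30992405e-01  6.61925759e-02]
 [ 9.99998718e-01  1.09786106e-03 -1.16533219e-03 -1.96099192e-04]
 [ 1.38741361e-03 -2.30991178e-01  9.72954855e-01 -1.54688746e-01]
 [ 0.00000000e+00  0.00000000e+00  0.00000000e+00  1.00000000e+00]] [[327.94836274   0.         258.34015753]
 [  0.         327.94836274 191.22501851]
 [  0.           0.           1.        ]] [0.02245776 0.         0.         0.         0.        ]
```

Run:
```python
from h import *
for a in (np.pi,0): print(planner.inverse_kinematics([.56,-.04,.25],down(a)))
r.move_ptp([.56,-.05,.25],down(np.pi))
c=wcap("w1");print(r.get_time(),r.get_qpos())
cv2.imwrite("pics/w1b.png",cv2.resize(cv2.imread("pics/w1.png"),(800,600),interpolation=cv2.INTER_CUBIC))
```

```text
None
[-1.56553511e+01  1.25266790e+00  1.01292140e+02 -2.54444375e-14
  7.74551917e+01 -1.56553511e+01]Traceback (most recent call last):
  File "<stdin>", line 3, in <module>
station.IKError: the arm cannot take that pose within its joint ranges
```

Run:
```python
from h import *
r.move_ptp([.56,-.02,.25],down(0))
c=wcap("w1");print(r.get_time(),r.get_qpos())
cv2.imwrite("pics/w1b.png",cv2.resize(cv2.imread("pics/w1.png"),(800,600),interpolation=cv2.INTER_CUBIC))
```

```text
2.825 [-1.37051863e+01  1.11802267e+00  1.01432574e+02 -3.80000358e-03
  7.74521144e+01 -1.36389662e+01]
```

View pics/w1b.png

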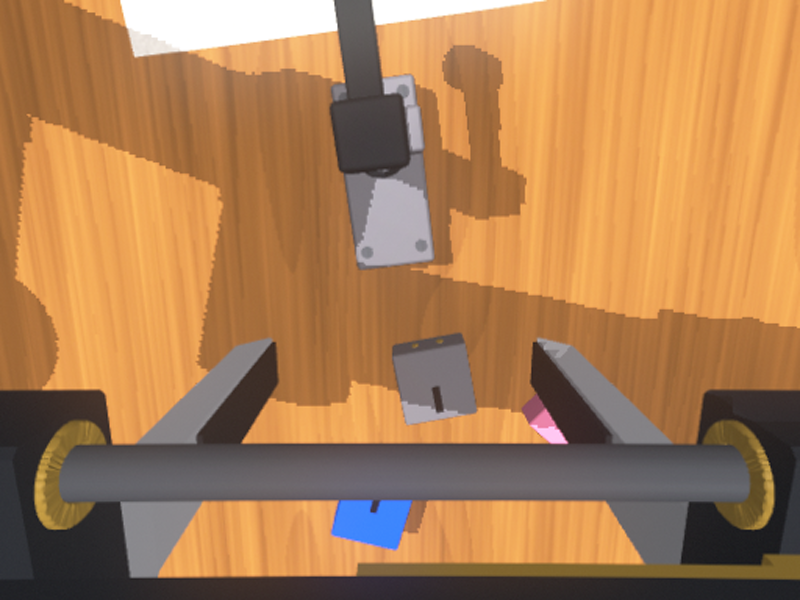

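The grey block has brass contacts facing the foot, at about (428,341) in the enlarged crop, so it is the pack. The pink and blue ones are decoys. The button is on the image-right side of the head, at (415,130).

```bash
cat >> h.py <<'E'
def blobs(c,roi,smax=70,vmin=60):
    """quads of grey blobs in roi (x0,y0,x1,y1), native pixels"""
    hsv=cv2.cvtColor(c["image"],cv2.COLOR_RGB2HSV);m=((hsv[...,1]<smax)&(hsv[...,2]>vmin)).astype(np.uint8)
    k=np.zeros_like(m);x0,y0,x1,y1=roi;k[y0:y1,x0:x1]=m[y0:y1,x0:x1]
    cs,_=cv2.findContours(k,cv2.RETR_EXTERNAL,cv2.CHAIN_APPROX_NONE)
    return max(cs,key=cv2.contourArea)[:,0,:].astype(float)
def fit(pts,a,b,tol=2,trim=.15):
    """refine line through a,b with contour points close to it -> point,dir"""
    a,b=np.float64(a),np.float64(b);L=np.linalg.norm(b-a);u=(b-a)/L;n=np.array([-u[1],u[0]])
    s=(pts-a)@u/L;q=pts[(np.abs((pts-a)@n)<tol)&(s>trim)&(s<1-trim)]
    v=cv2.fitLine(q.astype(np.float32),cv2.DIST_HUBER,0,.01,.01).ravel();return v[2:],v[:2],len(q)
def meet(l,m):
    t=np.linalg.solve(np.c_[l[1],-m[1]],m[0]-l[0]);return l[0]+t[0]*l[1]
E
python3 - <<'E'
from h import *
c=pickle.load(open("w1.pkl","rb"))
hsv=cv2.cvtColor(c["image"],cv2.COLOR_RGB2HSV)
for u,v in [(278,245),(270,222),(300,240),(245,150),(230,158),(290,150),(260,180)]: print((u,v),hsv[v,u],end=' ')
print()
for roi in [(245,205,310,275),(205,40,285,178)]:
    p=blobs(c,roi,90); q=cv2.approxPolyDP(p.astype(np.int32),4,True)[:,0]; print(q.tolist(),cv2.contourArea(p.astype(np.int32)))
E
```

```text
(278, 245) [165  16 125] (270, 222) [ 3 35 88] (300, 240) [177  23 123] (245, 150) [139  11 185] (230, 158) [144  14 185] (290, 150) [ 14 160 222] (260, 180) [ 14 153 160] 
[[294, 213], [251, 222], [260, 271], [304, 263]] 2339.0
[[220, 40], [221, 52], [212, 55], [219, 108], [261, 102], [247, 113], [249, 108], [220, 110], [229, 170], [274, 167], [264, 49], [244, 50], [242, 40]] 6248.5
```

```bash
cat > est.py <<'E'
from h import *
def quad(c,p,corners):
    """corners order: front-left, front-right, back-right, back-left (pixels); returns refined corner pixels"""
    L=[fit(p,corners[i],corners[(i+1)%4],2.5,.2) for i in range(4)]
    return np.array([meet(L[i-1],L[i]) for i in range(4)])
def ang(v): return np.degrees(np.arctan2(v[1],v[0]))
E
python3 - <<'E'
from est import *
c=pickle.load(open("w1.pkl","rb"))
p=blobs(c,(245,205,310,275),90)
q=quad(c,p,[(251,222),(294,213),(304,263),(260,271)])
F=cast(c,q,0);T=cast(c,q,.03)
print("pack back corners",T[2:],"front bottom",F[:2]);print("width front/back",np.linalg.norm(F[0]-F[1]),np.linalg.norm(T[2]-T[3]))
print("ang sides",ang(T[0]-T[3]),ang(T[1]-T[2]),"front",ang(F[1]-F[0])+90,"back",ang(T[2]-T[3])+90, "len",np.linalg.norm(F[0]-T[3]),np.linalg.norm(F[1]-T[2]))
p=blobs(c,(205,40,285,178),90)
l=fit(p,(221,115),(229,170),2.5,.1);rt=fit(p,(271,115),(277,165),4,.1);d=fit(p,(230,171),(276,166),2.5,.1)
print(l,rt,d)
D=cast(c,[meet(l,d),meet(rt,d)],.03);print("dock corners",D,np.linalg.norm(D[0]-D[1]),ang(D[1]-D[0])+90)
for x in(l,rt):
    e=cast(c,[x[0],x[0]-20*x[1]*np.sign(x[1][1])],.03);print("side",ang(e[1]-e[0]))
# head silhouette
hsv=cv2.cvtColor(c["image"],cv2.COLOR_RGB2HSV);m=(hsv[...,2]<60).astype(np.uint8);k=0*m;k[55:115,205:270]=m[55:115,205:270]
cs,_=cv2.findContours(k,cv2.RETR_EXTERNAL,cv2.CHAIN_APPROX_NONE);b=max(cs,key=cv2.contourArea);a=cv2.minAreaRect(b[b[:,0,1]>66]);print(a,cv2.approxPolyDP(b,3,True)[:,0].tolist())
E
```

```text
pack back corners [[ 0.61632955 -0.13414625  0.03      ]
 [ 0.56130823 -0.14453477  0.03      ]] front bottom [[ 0.54806784 -0.08929904  0.        ]
 [ 0.60764288 -0.07846347  0.        ]]
width front/back 0.06055241124979033 0.055993453302398195
ang sides 100.73173530451649 100.6727485401324 front 100.30832990290075 back 100.69209319866681 len 0.06423623605222459 0.06384379260158866
(array([224.4, 139.9], dtype=float32), array([0.14402488, 0.9895741 ], dtype=float32), 44) (array([274.2, 138.1], dtype=float32), array([0.121066 , 0.9926445], dtype=float32), 40) (array([253.     , 169.10811], dtype=float32), array([ 0.992419  , -0.12290063], dtype=float32), 37)
dock corners [[ 0.52564389 -0.01967708  0.03      ]
 [ 0.58172294 -0.01267197  0.03      ]] 0.05651487052550558 97.12021863795178
side 96.95562818912316
side 97.65918353285204
((239.43739318847656, 109.17411804199219), (7.4001264572143555, 42.29656982421875), 83.21102905273438) [[260, 103], [218, 108], [249, 107], [247, 112]]
```

Stand yaw is about 97.2° and pack yaw about 100.7°. Next I'll grip the pack, square it and stop 5 mm short.

Run:
```python
from h import *
a=np.radians(10.7);b=np.radians(7.2)
pc=np.array([.583,-.112]);s=np.array([np.cos(np.radians(97.2)),np.sin(np.radians(97.2))])
tg=np.array([.5537,-.0168])-.03*s
r.move_ptp([*pc,.12],down(a)); r.servo_line([*pc,.030],rate=.12)
r.move_gripper(.3,grip_force=20);print(r.get_opening()*94,r.get_finger_force(),r.get_contact_force())
r.servo_line([*(tg-.005*s),.030],attitude=down(b),rate=.08)
print(r.get_tcp_pos(),r.get_contact_force(),r.get_opening()*94,r.get_time())
c=wcap("w2");cv2.imwrite("pics/w2b.png",cv2.resize(cv2.imread("pics/w2.png"),(800,600),interpolation=cv2.INTER_CUBIC))
```

```text
57.82146607685819 20.000126659870148 [ 0.01417257 -0.58802439  0.78844464]
[ 0.55798285 -0.05101025  0.03015952] [-1.48695902  3.91138498  3.56966473] 57.89124145108208 6.025
```

View pics/w2b.png

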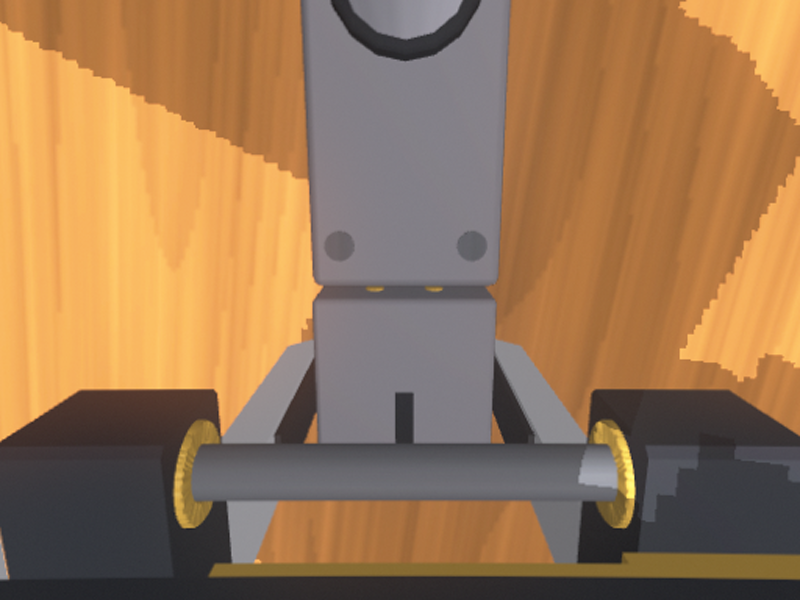

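The pack is a few mm short of the dock and nearly in line: foot end edge at row ~284, pack edge at ~299, and mid-columns about 406 vs 404. I'll measure this precisely.

Run:
```python
from est import *
c=pickle.load(open("w2.pkl","rb"))
hsv=cv2.cvtColor(c["image"],cv2.COLOR_RGB2HSV);m=(hsv[...,1]<80)
def sides(v0,v1):
    L=[];R=[]
    for v in range(v0,v1):
        u=np.flatnonzero(m[v,190:330])+190;L.append((u[0]-.5,v));R.append((u[-1]+.5,v))
    out=[]
    for P in(L,R):
        w=cast(c,P,.03)[:,:2];f=cv2.fitLine(w.astype(np.float32),cv2.DIST_HUBER,0,.01,.001).ravel();d=f[:2]*np.sign(f[1]);out.append((f[2:],d))
    return out
s=np.array([np.cos(np.radians(97.2)),np.sin(np.radians(97.2))]);n=np.array([-s[1],s[0]])
O=np.array([.5537,-.0168])
for nm,v0,v1 in(("foot",70,176),("pack",194,208)):
    o=sides(v0,v1);lat=[(p-O+d*(-((p-O)@s)))@n*1e3 for p,d in o];print(nm,[ang(d) for p,d in o],"lateral at dock mm",lat,np.mean(lat))
v=hsv[...,2].astype(int);print([v[170:200,u].tolist() for u in (220,300)])
```

```text
foot [np.float32(97.37299), np.float32(97.272354)] lateral at dock mm [np.float64(28.26128516390243), np.float64(-28.458527466301483)] -0.09862115119952719
pack [np.float32(97.40977), np.float32(94.393486)] lateral at dock mm [np.float64(29.05822899744167), np.float64(-28.744406589076625)] 0.15691120418252247
[[137, 137, 136, 138, 137, 138, 137, 137, 136, 131, 126, 119, 110, 96, 98, 98, 99, 99, 99, 98, 101, 110, 122, 127, 130, 133, 135, 136, 135, 135], [134, 133, 133, 133, 132, 133, 134, 133, 133, 126, 120, 113, 104, 86, 87, 88, 88, 88, 88, 89, 91, 103, 116, 122, 128, 132, 134, 133, 134, 134]]
```

Run:
```python
from h import *
b=np.radians(7.3);s=np.array([-np.sin(b),np.cos(b),0])
p0=np.array(r.get_tcp_pos());p0[2]=.030;f=[]
for i in range(1,14):
    r.servo_line(p0+s*.001*i,attitude=down(b),rate=.02)
    F=-np.array(r.get_contact_force())@s;f.append(round(F,1))
    if abs(F)>12: break
print(i,f,r.get_tcp_pos(),r.get_contact_force())
c=wcap("w3")
r.move_gripper(.85);print(r.get_contact_force())
wcap("w4")
r.servo_line(np.array(r.get_tcp_pos())-s*.03+[0,0,.17],rate=.2)
c=wcap("w5");cv2.imwrite("pics/w5b.png",cv2.resize(c["image"][:,:,::-1],(800,600),interpolation=cv2.INTER_CUBIC));print(r.get_time())
```

```text
7 [np.float64(1.0), np.float64(2.2), np.float64(3.1), np.float64(4.2), np.float64(7.3), np.float64(11.4), np.float64(15.2)] [ 0.55764519 -0.04706076  0.03016639] [  0.59306231 -15.27461516  -1.3243296 ]
[-0.09792466  0.64545948  0.67139555]
9.5333
```

View pics/w5b.png

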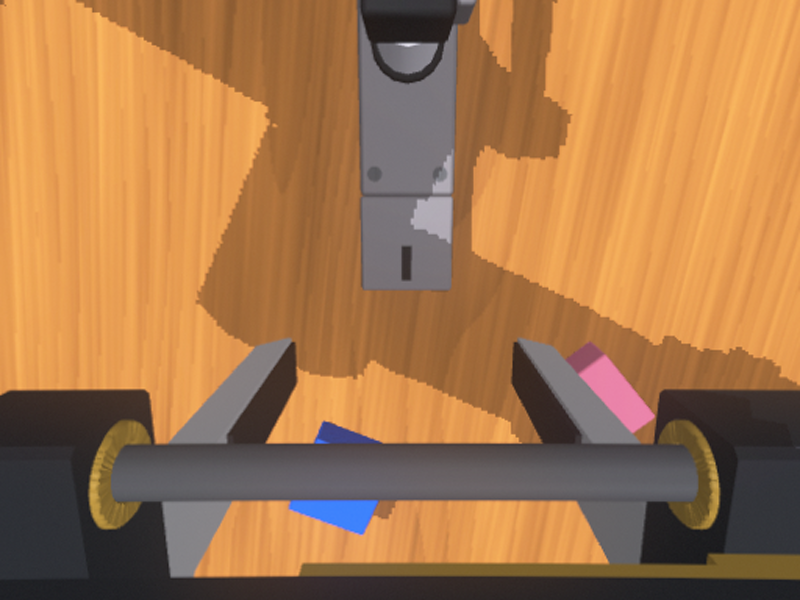

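The pack now looks seated: the seam is at row ~195, with the sides collinear at columns ~361 and 453. I'll check the seam numerically.

Run:
```python
from est import *
c=pickle.load(open("w4.pkl","rb"));hsv=cv2.cvtColor(c["image"],cv2.COLOR_RGB2HSV);m=hsv[...,1]<80;v=hsv[...,2].astype(int)
print([v[172:200,u].tolist() for u in (210,258,305)])
for y in (150,160,170,176,190,196,200,204):
    u=np.flatnonzero(m[y,190:330])+190;w=cast(c,[(u[0]-.5,y),(u[-1]+.5,y)],.03);b=np.radians(7.3);n=np.array([-np.cos(b),-np.sin(b)]);print(y,u[0],u[-1],((w[:,:2]-[.5537,-.0168])@n*1e3).round(2))
cv2.imwrite("pics/w4b.png",cv2.resize(c["image"][130:220,180:340,::-1],(800,450),interpolation=cv2.INTER_CUBIC))
```

```text
[[109, 110, 109, 110, 109, 113, 124, 133, 135, 136, 136, 135, 135, 136, 135, 136, 135, 136, 135, 136, 134, 132, 127, 121, 114, 100, 106, 117], [131, 130, 132, 132, 131, 132, 131, 131, 131, 129, 130, 130, 130, 129, 130, 130, 130, 130, 130, 130, 130, 128, 122, 115, 106, 90, 94, 107], [96, 98, 98, 97, 98, 98, 98, 97, 100, 110, 130, 129, 131, 131, 130, 129, 129, 130, 130, 130, 131, 128, 121, 116, 107, 93, 92, 107]]
150 200 320 [ 28.21 -28.63]
160 200 319 [ 28.41 -28.37]
170 201 319 [ 28.12 -28.59]
176 201 319 [ 28.24 -28.71]
190 201 318 [ 28.51 -28.53]
196 204 315 [ 27.17 -27.21]
200 201 317 [ 28.71 -28.26]
204 201 317 [ 28.79 -28.35]
```

View pics/w4b.png

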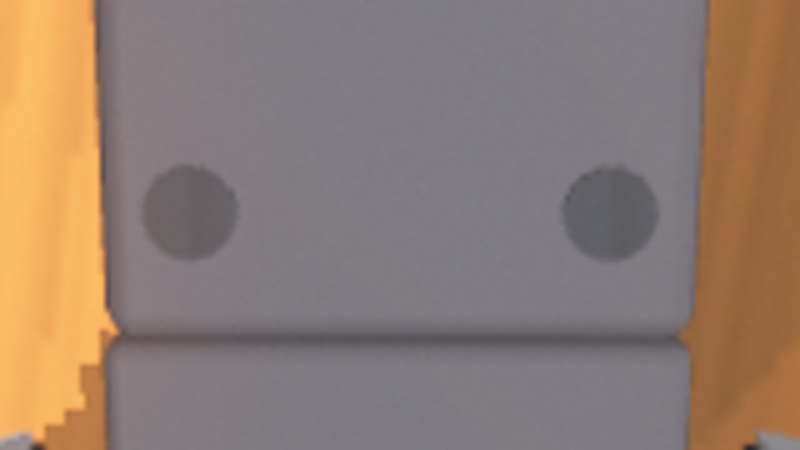

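The seam is closed and the sides line up within about 0.3 mm. Next is the head: squeeze it, lift 60 mm, then check.

Run:
```python
from h import *
b=np.radians(7.3);s=np.array([-np.sin(b),np.cos(b)]);n=np.array([-np.cos(b),-np.sin(b)])
ax=np.array([.5537,-.0168])+.085*s-.001*n
r.servo_line([*ax,.22],attitude=down(b),rate=.2)
r.servo_line([*ax,.132],rate=.12);print(r.get_tcp_pos(),r.get_contact_force())
r.move_gripper(.2,grip_force=40);r.wait(.2)
print(r.get_opening()*94,r.get_finger_force(),r.get_contact_force(),r.get_tcp_pos())
for h in(.01,.03,.05,.075,.095):
    r.servo_line([*ax,.132+h],rate=.06);print(h,np.array(r.get_tcp_pos())[2],np.round(r.get_contact_force(),1),r.get_opening()*94)
print(r.get_time())
```

```text
[0.54454275 0.06746213 0.1327953 ] [ 0.43836421 -0.52150163  0.21132304]
37.32978129277798 39.99978303909302 [0.86941255 0.52505559 2.40929909] [0.54414477 0.0676324  0.13230855]
0.01 0.14148014633145065 [ 4.   0.2 -5.4] 37.54764532447785
0.03 0.161436332035418 [ 4.9  0.2 -6.2] 37.62479989447258
0.05 0.18133901616582404 [ 4.7  0.9 -5.5] 37.366231796000825
0.075 0.2058038288933561 [ 5.2  1.2 -9.6] 37.28751269376569
0.095 0.22555182358766881 [  6.3  -0.4 -10.2] 37.35652788684316
14.5417
```

Both sections are moving, with pull forces as described. Now in small steps to the hard stop.

Run:
```python
from h import *
p=np.array(r.get_tcp_pos());b=np.radians(7.3);x,y=.5446+0,.0675
s=np.array([-np.sin(b),np.cos(b)]);n=np.array([-np.cos(b),-np.sin(b)]);ax=np.array([.5537,-.0168])+.085*s-.001*n
z=.227
for i in range(14):
    z+=.001;r.servo_line([*ax,z],rate=.02);r.wait(.1);F=r.get_contact_force();print(round(z,3),r.get_tcp_pos()[2].round(4),np.round(F,1))
    if F[2]<-24: break
r.wait(1);print(r.get_tcp_pos(),r.get_contact_force(),r.get_opening()*94,r.get_finger_force(),r.get_time())
c=vision.capture("scene");cv2.imwrite("pics/s2.png",cv2.resize(c["image"][80:280,180:400,::-1],(660,600),interpolation=cv2.INTER_CUBIC))
```

```text
0.228 0.2264 [  6.2   0.1 -10. ]
0.229 0.2273 [  6.7   0.9 -11. ]
0.23 0.2283 [  6.4   0.9 -10.5]
0.231 0.2293 [ 5.9  0.7 -9.8]
0.232 0.2303 [  6.9  -0.2 -10.4]
0.233 0.2313 [  7.4   0.8 -11. ]
0.234 0.2322 [  7.2   0.9 -10.6]
0.235 0.2324 [  7.4  -0.1 -14.7]
0.236 0.2325 [  9.4  -0.2 -17.8]
0.237 0.2326 [ 10.7   0.4 -21.3]
0.238 0.2326 [ 12.    0.7 -25.3]
[0.54297099 0.0677521  0.23263962] [ 11.82549266   0.07554255 -24.57274019] 37.59644807678407 39.994534850120544 19.3917
```

View pics/s2.png

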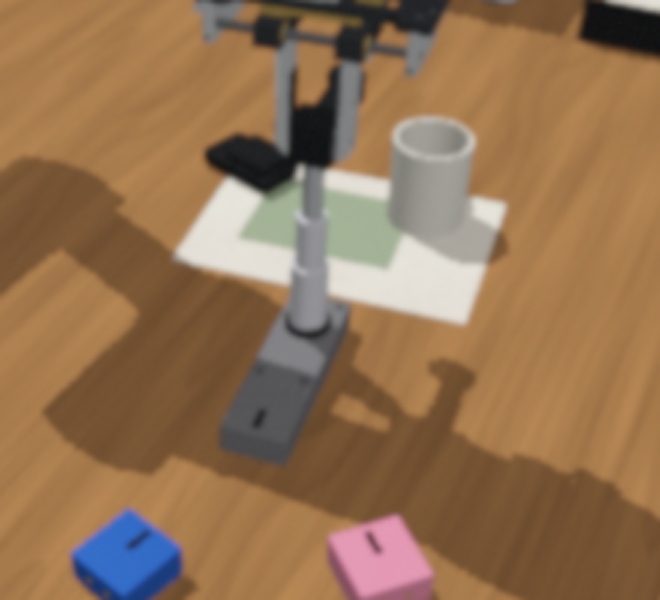

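The column is at its hard stop: the TCP rose 100.3 mm and the pull jumped from 10 to 25 N with no slip. Both sections are out around (312,240) in the crop, the pack is flush at (270,400), and the mug and mouse are undisturbed. Handing in.

```bash
python3 -c "
from station import r
print(r.finish_job())"
```

```text
the job is handed in; nothing more can be done
None
```

I docked the power pack flush against the foot, pulled the column up to its second stop and handed the job in with the gripper still holding the head there; the judge's verdict was not shown.

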